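# Fit the tube block on the thermal mixer

### The job

Fit the tube block (the taller metal block, with fifteen tube wells) on the thermal mixer: lower it onto the two dowel pins of the seat, its end pushing the sprung hold-down arm back, until it sits flush on the seat with the arm bearing down on its flange, then let go. Do not drop it, and leave the flat many-welled block, the bottle, the beaker and the tip box where they stand.

Things in the scene. Friction and masses are not known exactly. Their poses are not given: they have to be found in the camera images.
- tube_block_center (a point): Loose aluminium tube block, 0.5-0.67 kg; point on its centre line, 21 mm above its underside, z up. Flange 150 (x) x 90 (y) x 8 mm; on it a body 56 mm wide (y; grip its side faces), x -41 to +51, top 42 mm above the underside, with 5 x 3 tube wells; at the round hole's end a thermometer boss 26 wide, x -56 to -41, top at 30 mm. Lies flat at any yaw; side neighbours 65 mm or more off its x axis.
- round_hole (a point): Centre, at the underside, of the round through hole (10 mm bore) in the block's flange, at x -65, y 0 mm from the block's centre line. It goes over the front pin.
- slot_hole (a point): Centre, at the underside, of the slotted through hole (14 mm along x, 10 mm along y) in the block's flange, at x +65, y +26 mm from the block's centre line. It goes over the rear pin.
- seat (a point): Centre of the flat seat (160 x by 104 y mm) on the thermal mixer, on its upper face, 125 mm above the bench; z up, x from the control panel (front) to the rear. Block home: underside on this face, centre here, x and y axes along these (fits no other way round). The mixer, a white box x -135 to +125, y +-100 mm, 80 mm high round the seat, is fixed, but its place and yaw vary.
- pin_front (a point): Foot of the front dowel pin on the seat, at x -65, y 0 mm from the seat's centre. Pin 8 mm in diameter, 14 mm high, its upper 6 mm tapered to 3 mm.
- pin_rear (a point): Foot of the rear dowel pin, alike, at x +65, y +26 mm from the seat's centre.
- hold_arm (a joint): Sprung hold-down arm at the seat's rear end: steel strip 24 mm wide, centred on y 0, hinged about the seat's y axis at x +89 mm, 33 mm below the seat's face. 0 rad = at rest on its stop, leaning over the seat; grows to 0.8 as it is pushed to the rear. Needs about 3 to 6 N at the nose and springs back when let go. About 0.2 lets the flange by; about 0.06 when bearing on the seated flange.
- nose_edge (a point): Lower inner edge of the arm's nose; at rest at x +66 mm, 7 mm above the seat's face (the seated flange ends at x +75, its top 8 mm up). Its flat underside bears on the flange; above it a ramp leans rearward, 15 then 29 degrees off vertical, to a thumb tab 50 mm above the face. The block's end pushes it back, coming level from the front just over the pins or straight down, with 5 to 15 N.
- plate_block: Flat aluminium block, flange 150 x 90 mm like the tube block's but only 20 mm high in all, with 96 small wells; lies on the bench beside the tube block's other long side and stays there. Origin: centre of its underside.
- bottle: Amber glass bottle with orange cap, 70 mm in diameter, 150 mm high, standing on the bench off one end of the tube block; leave it. Origin: centre of its underside.
- beaker: Glass beaker, 72 mm in diameter, 95 mm high, standing on the bench off the other end of the tube block; leave it. Origin: centre of its underside.
- tip_box: Closed pipette tip box, 82 (x) x 122 (y) x 52 mm high, on the bench beside one long side of the tube block; leave it. Origin: centre of its underside.
Things that resemble listed ones, but are neither listed nor needed, are in the scene too. What is shaped like the part that bears tube_block_center but black or red is not meant.

How it is judged:
On the way:
1. the tube block, over its seat, has pushed the hold-down arm back (value of joint hold_arm above 0.14 rad and horizontal distance between tube_block_center and seat below 0.03 m), for 0.05 s.
At the end, for the whole second after the job is handed in: The tube block is released, at rest and flush on the seat (holes within 2 mm of its face, tilt under 0.03 rad), over both pins (round hole within 3 mm of the front pin's foot, slot within 4 mm of the rear one's), the arm back under 0.13 rad and bearing on the flange with over 2 N (distance between round_hole and pin_front below 0.003 m and distance between slot_hole and pin_rear below 0.004 m and z of each of round_hole, slot_hole in the frame of seat below 0.002 m and angle between tube_block_center's own z axis and vertical below 0.03 rad and value of joint hold_arm below 0.13 rad and contact force between hold_arm and tube_block above 2 N and linear speed of tube_block below 0.01 m/s); the robot touches nothing.
It fails at once if the flat many-welled block is moved more than 30 mm (distance of plate_block from where it was at the start of the episode above 0.03 m).
It fails at once if the bottle is moved more than 30 mm or knocked over (distance of bottle from where it was at the start of the episode above 0.03 m or angle between bottle's own z axis and vertical above 0.5 rad).
It fails at once if the beaker is moved more than 30 mm or knocked over (distance of beaker from where it was at the start of the episode above 0.03 m or angle between beaker's own z axis and vertical above 0.5 rad).
It fails at once if the tip box is moved more than 30 mm (distance of tip_box from where it was at the start of the episode above 0.03 m).
It fails at once if the tube block is dropped (falls free of the fingers faster than 0.5 m/s) (contact force between the fingers and tube_block below 0.2 N and linear speed of tube_block above 0.5 m/s).
It also fails if it takes over 54 s, if anything falls off the work surface, if the arm or the gripper's body presses on something with over 40 N, if the wrist force passes 120 N, or if a joint passes its speed limit or range.

### The arm

A 6-joint arm with a two-finger parallel gripper is mounted at the origin on the work surface. World frame = base frame: x ahead of the robot, y to its left, z up, the work surface at z = 0. Lengths are in m, angles in rad, forces in N, time in s.
With the tool pointing down it reaches from about 0.35 to 0.975 m from the base axis. Payload 4.9 kg.
Tool frame: the origin (TCP) lies at the very end of the fingers, on their centre line; the grasp point (between the pads) lies 19 mm behind it; x points along the fingers, z is the direction in which the jaws open and shut, and the axes are right-handed (so a half turn about x gives the same grasp; the last joint's range is limited). The gripper opens to 85 mm and grips with 20 to 120 N. Pads are 22 mm wide; open, the fingers measure 114 mm over their backs; the gripper's body (76 mm by 85 mm) begins 54 mm behind the grasp point. The pads swing forward as they close: fully open they stand 13 mm farther back than shut.
Start: joints at [-1.339, 0.053, 1.613, -0, 1.476, -0.119], TCP at [0.215, -0.587, 0.231] pointing down, gripper open.
Joint ranges: [-3.01, 3.01], [-1.01, 2.22], [0.06, 2.58], [-1.02, 4.17], [0.09, 2.62], [-3.14, 3.14]. Speed limits (rad/s): [2.57, 2.57, 3.14, 3.14, 3.14, 3.14].

### API

Orientations are given as [roll, pitch, yaw] about the fixed x, y, z axes, in that order (R = Rz(yaw) Ry(pitch) Rx(roll)).
In Python, from workcell import sensors, imaging, order, models gives the robot as it stands.
- The arm moves only by the tool play_rows, never from a script. Its argument "rows" is text: rows parted by semicolons, each of 7 numbers parted by spaces: the turn, a rotation vector about the tool's x, y, z in rad, then the shift along the tool's x, y, z in m, then the closure in counts, from 0 (fully open) to 255 (shut). In form: rx ry rz tx ty tz claw; .... A call has 1 to 20 rows; each row is the pose to reach, as a shift and turn from the pose commanded when the call began, along the tool's axes at that moment; what a row does not reach only later rows make up. A row lasts 1/12 s, in which the tool goes at most 41.7 mm and 7.16 degrees, less where a joint would pass 70% of its speed; a pose out of reach is approached as far as the arm can. A call with a gripper value outside its range is refused whole. The fingers move at their own pace and stop on an object; "force" is the grip in N (left out, the last holds). Time passes only in rows, so rows that repeat a pose let the fingers close. It gives the time, the measured TCP pose, the force and the opening at its end, in the units of the state.
- sensors.get_obs(): the state, without advancing time (a new reading comes with each control period).
- imaging.capture(name): name is "scene" or "top" or "wrist"; returns the picture (384x512x3 uint8, blue, green, red); there is no depth.
- imaging.camera_params(name): a dict with "vertical_fov" (degrees; the focal length in pixels is half the picture's height over the tangent of half this angle, whatever the lens; pixels are square), "cx", "cy" (the principal point, pixels), "T" (4x4, takes a point from camera to world coordinates); the wrist camera has in their place "mount" (4x4, takes a point from camera to tool coordinates, whose origin is the TCP and whose axes are the tool frame's). Camera axes: x right, y down, z forward; pixel columns grow to the right and rows downward; lengths in m; the calibration is good to about 2 mm. A picture is of the moment at which its call begins: read the wrist's pose just before it. camera_params takes no time and is no camera call.
- order.sign_off(): hands the job in, once; it reports no verdict.
Trained networks look in the newest picture that a camera, given by its name, has taken for a name from the list of things; names that differ only in an ending like _2 or _b are one class to them, and where a whole thing is asked for, a point or a joint stands for the part that bears it (a point fixed in the world has none). Each returns a list of dicts, best first, with "confidence" (0 to 1); they miss things now and then, are a little off and sometimes report something else, mostly with a low value. They report only what shows in the picture. A call takes as long as a camera call. They do not tell look-alikes from the thing itself.
- models.look_for(camera, name): "bbox" ([left, top, right, bottom] in pixels, round what is visible of it).
- models.trace(camera, name): "mask" (384x512 bool, what is visible of it) and "bbox" ([left, top, right, bottom] in pixels, round what is visible of it).
The state is a dict: "clock": time; "joints": joint angles; "qd": joint speeds; "joint_efforts": joint torques, N m; "eef_pos": TCP position; "tcp_rot": TCP orientation; "contact_force": force on the tool from outside, world axes, zero at the start; "wrist_torque": the same for the moment, N m; "opening": opening from 0.0 (shut) to 1.0 (fully open).
Only numpy, scipy, OpenCV 4.12 (cv2) and the standard library are available. Lean on these libraries where they do the work, as an engineer would, in place of code of your own. Each camera call takes 0.05 s, during which the arm holds its last target.

## Working session

There is one attempt and no reset: what is moved stays moved. The work goes in short steps, Python scripts to look and compute and a tool call to move; the robot and the scene stay as the last step left them, time stands still between calls to the robot, and variables do not carry over. Pictures are saved under pics/ and viewed, and the job is handed in when it is done.

Besides the shell and the picture viewer there is one more tool, called by a JSON object that holds its "api" and its "payload". play_rows: Moves the arm, as the interface text tells. Its arguments: {"type":"object","properties":{"rows":{"type":"string"},"force":{"type":"number"}},"required":["rows"]}

```bash
mkdir -p pics; ls
python3 - <<'E'
from workcell import sensors, imaging, order, models
import cv2,numpy as np
print(sensors.get_obs())
for n in ["scene","top","wrist"]:
    im=imaging.capture(n); cv2.imwrite(f"pics/{n}0.png",im); p=imaging.camera_params(n); print(n,p)
    for k in ["tube_block_center","seat","plate_block","bottle","beaker","tip_box","hold_arm"]:
        pass
E
```

```text
pics
{'clock': 0.0, 'joints': array([-1.33898505e+00,  5.33713763e-02,  1.61427399e+00, -1.21087048e-05,
        1.47603180e+00, -1.19006659e-01]), 'qd': array([-0.00073314, -0.00098549, -0.00017881,  0.00049771, -0.00020043,
       -0.0012583 ]), 'joint_efforts': array([-8.44649130e-04, -3.93682659e+01, -3.70179677e+01, -1.46941870e-04,
        7.22139506e-03, -8.47683577e-07]), 'eef_pos': array([ 0.21464024, -0.5863235 ,  0.23006599]), 'tcp_rot': array([3.0283676 , 1.56871178, 1.80839037]), 'contact_force': array([ 0.08399725, -0.34983764, -0.56560703]), 'wrist_torque': array([-0.03193725, -0.05706779,  0.05019486]), 'opening': 1.0053940242074686}
scene {'vertical_fov': 43.73708385433756, 'cx': 253.44767359727317, 'cy': 192.34016481692737, 'T': array([[-0.84724345,  0.44475933, -0.29046115,  0.86746402],
       [ 0.53099245,  0.69362465, -0.48675647,  0.48129836],
       [-0.01501847, -0.56663391, -0.82383279,  1.15599215],
       [ 0.        ,  0.        ,  0.        ,  1.        ]])}
top {'vertical_fov': 51.32986473557359, 'cx': 250.6528301168053, 'cy': 186.75562289533337, 'T': array([[-0.0215001 , -0.99677011,  0.0773763 ,  0.43807916],
       [-0.99968895,  0.02045545, -0.01426831, -0.14410822],
       [ 0.01263945, -0.077659  , -0.99689986,  1.21411505],
       [ 0.        ,  0.        ,  0.        ,  1.        ]])}
wrist {'vertical_fov': 65.87913910736586, 'cx': 255.18670090483167, 'cy': 188.79932394549127, 'mount': array([[-1.65499799e-03, -2.62245591e-01,  9.64999747e-01,
        -1.42998422e-01],
       [ 3.32539060e-04, -9.65001159e-01, -2.62245405e-01,
         6.51300622e-02],
       [ 9.99998575e-01, -1.13115509e-04,  1.68428188e-03,
         9.88783463e-04],
       [ 0.00000000e+00,  0.00000000e+00,  0.00000000e+00,
         1.00000000e+00]])}
```

View pics/scene0.png

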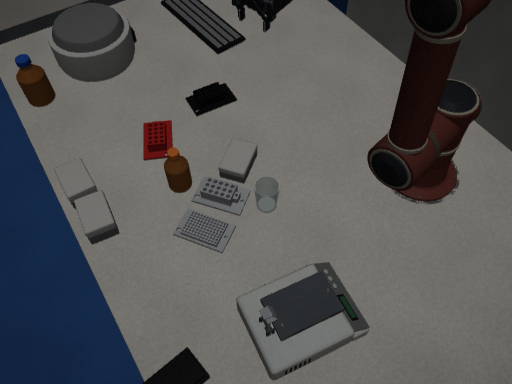

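View pics/top0.png

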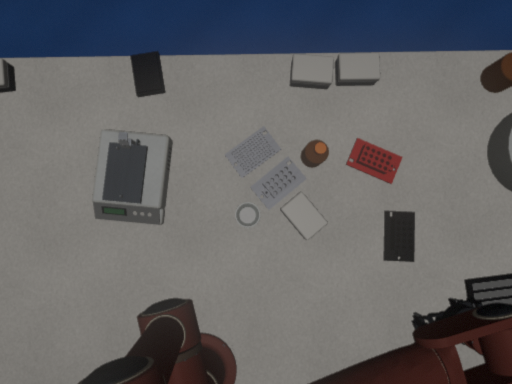

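View pics/wrist0.png

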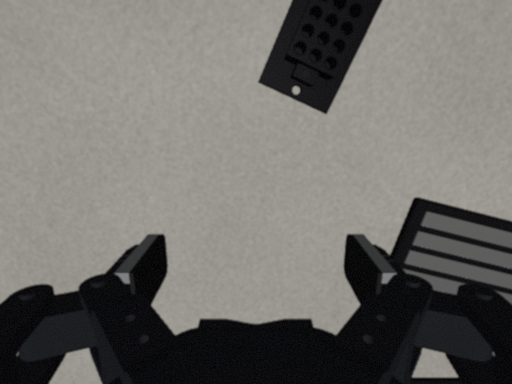

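Candidates, in top-image pixels: the grey tube block (278,182), the black look-alike (400,236), the red look-alike (374,160) and the flat plate block (253,152). I choose the grey one at (278,182) and will check it in a close crop.

```bash
cat > h.py <<'E'
import numpy as np,cv2
from scipy.spatial.transform import Rotation as R
from workcell import sensors, imaging, order, models
def toolT(o=None):
    o=o or sensors.get_obs(); T=np.eye(4); T[:3,:3]=R.from_euler('xyz',o['tcp_rot']).as_matrix(); T[:3,3]=o['eef_pos']; return T
def cam(name,T=None):
    p=imaging.camera_params(name); f=192/np.tan(np.radians(p['vertical_fov'])/2)
    return f,p['cx'],p['cy'],(p['T'] if 'T' in p else (toolT() if T is None else T)@p['mount'])
def unproj(c,u,v,z):
    f,cx,cy,T=c; d=T[:3,:3]@np.array([(u-cx)/f,(v-cy)/f,1.]); o=T[:3,3]; return o+d*(z-o[2])/d[2]
def proj(c,P):
    f,cx,cy,T=c; P=np.atleast_2d(P); q=(P-T[:3,3])@T[:3,:3]; return np.c_[cx+f*q[:,0]/q[:,2],cy+f*q[:,1]/q[:,2]]
E
python3 - <<'E'
from h import *
im=cv2.imread('pics/top0.png')
a=cv2.resize(im[110:250,215:345],None,fx=3,fy=3,interpolation=cv2.INTER_CUBIC)
b=cv2.resize(im[110:250,80:190],None,fx=3,fy=3,interpolation=cv2.INTER_CUBIC)
cv2.imwrite('pics/crop0.png',np.hstack([a,b]))
c=cam('top')
imaging.capture('top')
for n,z in [("tube_block_center",.021),("round_hole",0.008),("slot_hole",.008),("seat",.125),("pin_front",.139),("pin_rear",.139),("nose_edge",.13),("hold_arm",.15),("plate_block",.02),("bottle",.15),("beaker",.09),("tip_box",.05)]:
    for d in models.look_for('top',n)[:4]:
        l,t,r,b=d['bbox']; print(n,round(d['confidence'],2),[int(x) for x in d['bbox']],unproj(c,(l+r)/2,(t+b)/2,z).round(3))
print(sensors.get_obs()['clock'])
E
```

```text
tube_block_center 0.83 [349, 137, 402, 181] [ 0.605 -0.542  0.021]
tube_block_center 0.78 [383, 212, 415, 262] [ 0.37  -0.601  0.021]
tube_block_center 0.73 [252, 156, 304, 211] [ 0.538 -0.244  0.021]
round_hole 0.95 [250, 157, 306, 209] [ 0.54  -0.247  0.008]
round_hole 0.81 [342, 141, 397, 180] [ 0.604 -0.527  0.008]
round_hole 0.58 [382, 209, 416, 261] [ 0.375 -0.606  0.008]
slot_hole 0.84 [385, 207, 414, 264] [ 0.374 -0.608  0.008]
slot_hole 0.75 [249, 157, 308, 208] [ 0.542 -0.247  0.008]
slot_hole 0.58 [345, 138, 399, 182] [ 0.605 -0.536  0.008]
seat 0.81 [93, 130, 174, 225] [0.553 0.158 0.125]
pin_front 0.7 [92, 131, 172, 224] [0.551 0.158 0.139]
pin_rear 0.6 [90, 127, 170, 223] [0.558 0.163 0.139]
nose_edge 0.55 [118, 131, 137, 146] [0.66  0.174 0.13 ]
hold_arm 0.62 [121, 131, 133, 148] [0.653 0.168 0.15 ]
hold_arm 0.51 [89, 129, 171, 224] [0.554 0.161 0.15 ]
plate_block 0.66 [224, 127, 281, 181] [ 0.627 -0.17   0.02 ]
beaker 0.61 [235, 199, 258, 230] [ 0.446 -0.148  0.09 ]
tip_box 0.75 [282, 193, 329, 243] [ 0.433 -0.32   0.05 ]
0.8
```

View pics/crop0.png

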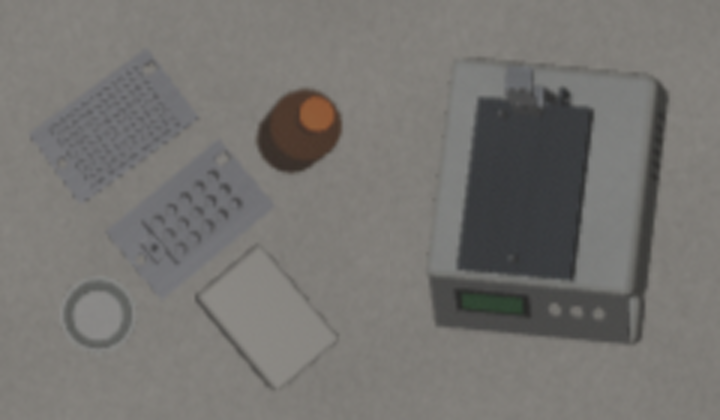

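The crop confirms the grey block with fifteen wells: boss and round hole at the beaker end, slot at the bottle end on the plate side. In the mixer, the panel faces the robot and the rear pin shows at crop (500,113). Next I fit both poses.

```bash
cat >> h.py <<'E'
from scipy.optimize import least_squares
def fitpts(c,local,pix,z0,x0):
    # local Nx3 in body frame (z up from z0), pose x,y,yaw
    local=np.array(local,float);pix=np.array(pix,float)
    def W(p):
        s,co=np.sin(p[2]),np.cos(p[2]); return np.c_[p[0]+co*local[:,0]-s*local[:,1],p[1]+s*local[:,0]+co*local[:,1],z0+local[:,2]]
    r=least_squares(lambda p:(proj(c,W(p))-pix).ravel(),x0); return r.x,r.fun.reshape(-1,2)
E
python3 - <<'E'
from h import *
c=cam('top')
k=lambda a,b:(215+a/3-.33,110+b/3-.33)
p,r=fitpts(c,[[-75,45,8],[75,45,8],[75,-45,8],[-75,-45,8]]and np.array([[-75,45,8],[75,45,8],[75,-45,8],[-75,-45,8],[-65,0,8],[65,26,8]])/1e3,[k(107,232),k(225,140),k(272,205),k(163,295),k(143,255),k(225,158)],0,[.54,-.24,-.6]);print('block',p,r.round(1).tolist())
k=lambda a,b:(80+(a-390)/3-.33,110+b/3-.33)
p,r=fitpts(c,np.array([[80,52,0],[80,-52,0],[-80,-52,0],[-80,52,0],[65,26,10],[-65,0,10]])/1e3,[k(478,97),k(593,107),k(575,279),k(458,269),k(500,113),k(511,257)],.125,[.55,.16,-.05]);print('seat',p,r.round(1).tolist())
from workcell import sensors
o=sensors.get_obs();T=toolT(o);print(T.round(3))
E
```

```text
block [ 0.54413419 -0.24666225 -0.91848324] [[-0.2, -1.1], [-1.1, -1.0], [1.8, 0.3], [-0.3, 1.1], [-0.4, 0.8], [0.2, -0.1]]
seat [ 0.56971613  0.18336439 -0.1084217 ] [[0.1, -0.4], [-0.5, -0.4], [-0.8, 0.3], [-0.0, 0.3], [0.4, -0.1], [0.9, 0.3]]
[[ 0.     0.939  0.344  0.215]
 [-0.     0.344 -0.939 -0.587]
 [-1.     0.     0.     0.231]
 [ 0.     0.     0.     1.   ]]
```

{"api": "play_rows", "payload": {"rows": "-0.5 0 0 -0.02 0.11 -0.05 0;-0.5 0 0 -0.02 0.11 -0.05 0;-0.5 0 0 -0.02 0.11 -0.05 0;-0.5 0 0 -0.02 0.11 -0.05 0;-1.0 0 0 -0.02 0.22 -0.1 0;-1.0 0 0 -0.02 0.22 -0.1 0;-1.0 0 0 -0.02 0.22 -0.1 0;-1.0 0 0 -0.02 0.22 -0.1 0;-1.873 0 0 -0.02 0.426 -0.206 0;-1.873 0 0 -0.02 0.426 -0.206 0;-1.873 0 0 -0.02 0.426 -0.206 0;-1.873 0 0 -0.02 0.426 -0.206 0;-1.873 0 0 -0.02 0.426 -0.206 0;-1.873 0 0 -0.02 0.426 -0.206 0;-1.873 0 0 -0.02 0.426 -0.206 0;-1.873 0 0 -0.02 0.426 -0.206 0;-1.873 0 0 -0.02 0.426 -0.206 0;-1.873 0 0 -0.02 0.426 -0.206 0;-1.873 0 0 -0.02 0.426 -0.206 0;-1.873 0 0 -0.02 0.426 -0.206 0"}}

```text
clock: 2.47
eef_pos: [0.5436, -0.2478, 0.2514]
tcp_rot: [-1.327, 1.571, -0.677]
contact_force: [1.0, -0.2, -0.7]
opening: 0.999
```

Run:
```python
from h import *
T=toolT();print(T.round(3),sensors.get_obs()['joints'].round(2))
im=imaging.capture('wrist');cv2.imwrite('pics/w1.png',im)
np.save('w1T.npy',T)
c=cam('wrist',T)
p=[.5441,-.2467,-.918]
R2=np.array([[np.cos(p[2]),-np.sin(p[2])],[np.sin(p[2]),np.cos(p[2])]])
L=np.array([[-75,45,8],[75,45,8],[75,-45,8],[-75,-45,8],[-65,0,8],[65,26,8],[-41,28,42],[51,28,42],[51,-28,42],[-41,-28,42]])/1e3
W=np.c_[L[:,:2]@R2.T+p[:2],L[:,2]]
print(proj(c,W).round(1).tolist())
cv2.imwrite('pics/w1b.png',cv2.resize(im,None,fx=1.5,fy=1.5,interpolation=cv2.INTER_CUBIC))
```

```text
[[ 0.    -0.606  0.796  0.544]
 [-0.     0.796  0.606 -0.248]
 [-1.    -0.     0.     0.251]
 [ 0.     0.     0.     1.   ]] [-0.55 -0.02  1.66 -0.    1.51 -1.2 ]
[[293.2, 99.4], [289.7, 212.7], [224.6, 212.8], [221.1, 99.5], [257.2, 107.8], [276.1, 205.9], [281.3, 129.0], [279.8, 203.9], [235.0, 204.0], [233.4, 129.1]]
```

View pics/w1b.png

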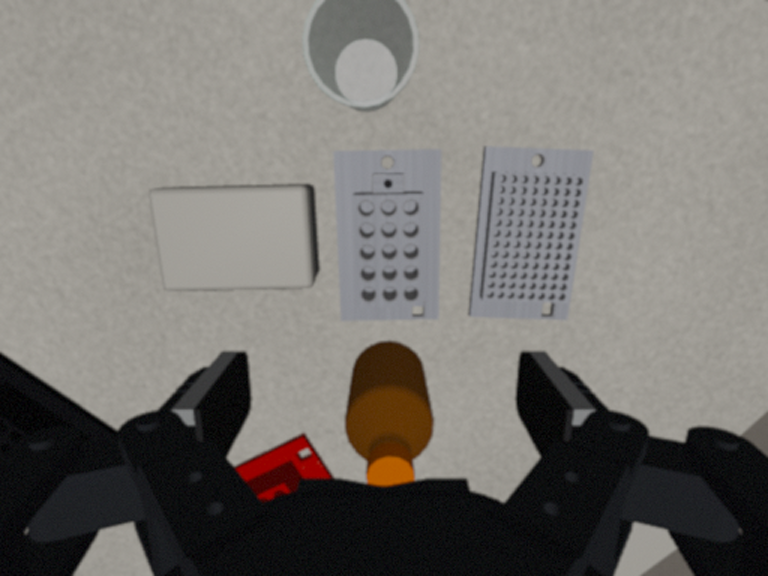

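The wrist picture shows the flange corners at about (335,151), (441,149), (438,320) and (341,320) in the 1.5x view. The round hole is at (388,162), the slot at (418,310). Now I refine the pose.

Run:
```python
from h import *
c=cam('wrist',np.load('w1T.npy'))
im=cv2.imread('pics/w1.png')
cv2.imwrite('pics/w1c.png',cv2.resize(im[90:225,210:305],None,fx=4.4,fy=4.4,interpolation=cv2.INTER_CUBIC))
k=lambda a,b:((a+.5)/1.5-.5,(b+.5)/1.5-.5)
L=np.array([[-75,45,8],[75,45,8],[75,-45,8],[-75,-45,8],[-65,0,8],[65,26,8]])/1e3
P=[k(441,149),k(438,320),k(341,320),k(335,151),k(388,162),k(418,310)]
p,r=fitpts(c,L,P,0,[.544,-.247,-.918]);print(p,r.round(1).tolist())
# neighbours in block frame
for n,(u,v,z) in dict(box1=(311,185,.052),box2=(315,288,.052),plateL=(485,148,.008),plateL2=(469,315,.008),bottleB=(389,345,.0),beakB=(366,105,.0)).items():
    w=unproj(c,*k(u,v),z)[:2]-p[:2]; s,co=np.sin(p[2]),np.cos(p[2]); print(n,(co*w[0]+s*w[1]).round(3),(-s*w[0]+co*w[1]).round(3))
```

```text
[ 0.5463516  -0.24564566 -0.90806563] [[0.7, 0.3], [0.2, -0.4], [-0.2, 0.3], [-0.7, -0.1], [0.1, 0.4], [-0.1, -0.5]]
box1 -0.049 -0.059
box2 0.031 -0.06
plateL -0.076 0.081
plateL2 0.071 0.073
bottleB 0.103 -0.001
beakB -0.111 -0.018
```

View pics/w1c.png

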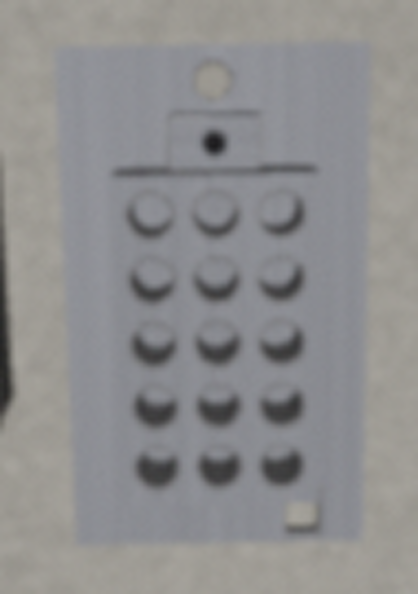

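{"api": "play_rows", "payload": {"rows": "-0.012 0 0 0 -0.003 0.0035 38;-0.012 0 0 0.04 -0.003 0.0035 38;-0.012 0 0 0.08 -0.003 0.0035 38;-0.012 0 0 0.12 -0.003 0.0035 38;-0.012 0 0 0.15 -0.003 0.0035 38;-0.012 0 0 0.17 -0.003 0.0035 38;-0.012 0 0 0.17 -0.003 0.0035 38;-0.012 0 0 0.17 -0.003 0.0035 38"}}

```text
clock: 3.18
eef_pos: [0.548, -0.2471, 0.0802]
tcp_rot: [1.915, 1.568, 2.579]
contact_force: [0.4, -0.3, 0.1]
opening: 0.85
```

Run:
```python
from h import *
T=toolT();print(T.round(4))
im=imaging.capture('wrist');cv2.imwrite('pics/w2.png',im)
np.save('w2T.npy',T)
cv2.imwrite('pics/w2b.png',cv2.resize(im,None,fx=1.5,fy=1.5,interpolation=cv2.INTER_CUBIC))
```

```text
[[-2.300e-03 -6.168e-01  7.871e-01  5.480e-01]
 [ 1.500e-03  7.871e-01  6.168e-01 -2.471e-01]
 [-1.000e+00  2.600e-03 -9.000e-04  8.020e-02]
 [ 0.000e+00  0.000e+00  0.000e+00  1.000e+00]]
```

View pics/w2b.png

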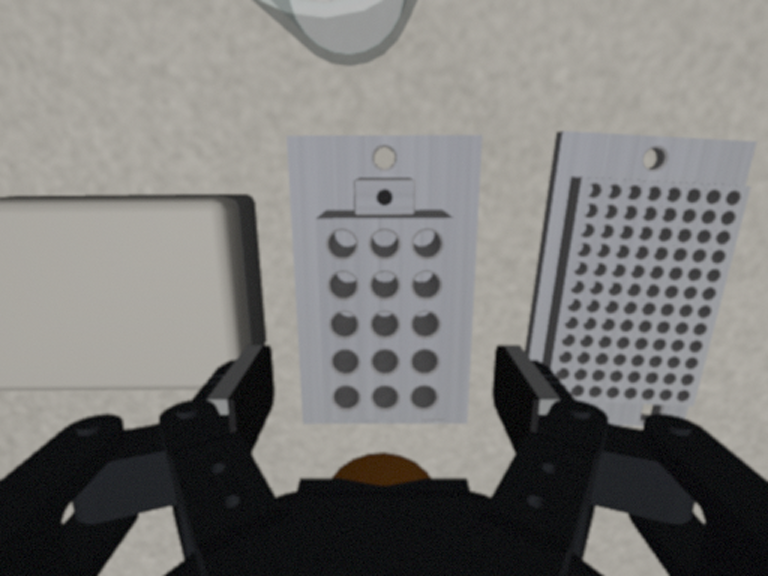

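Run:
```python
from h import *
T=np.load('w2T.npy');c=cam('wrist',T)
k=lambda a,b:((a+.5)/1.5-.5,(b+.5)/1.5-.5)
L=np.array([[-75,45,8],[75,45,8],[75,-45,8],[-75,-45,8],[-65,0,8]])/1e3
P=[k(481,136),k(468,423),k(303,423),k(288,136),k(384,157)]
p,r=fitpts(c,L,P,0,[.544,-.247,-.918]);print(p,r.round(1).tolist())
# tool in block frame
w=T[:2,3]-p[:2]; s,co=np.sin(p[2]),np.cos(p[2]); print((co*w[0]+s*w[1]).round(4),(-s*w[0]+co*w[1]).round(4), 'z angle err',np.arctan2(T[1,2],T[0,2])-p[2]-np.pi/2)
```

```text
[ 0.5458499  -0.24538711 -0.90186865] [[0.8, -0.6], [-0.5, -0.1], [0.2, 0.2], [-0.9, -0.1], [0.3, 0.7]]
0.0026 0.0006 z angle err -0.004198960075236791
```

{"api": "play_rows", "payload": {"rows": "0 0 0 0.02 0 -0.0005 38;0 0 0 0.04 0 -0.0005 38;0 0 0 0.055 0 -0.0005 38;0 0 0 0.067 0 -0.0005 38;0 0 0 0.067 0 -0.0005 38;0 0 0 0.067 0 -0.0005 38"}}

```text
clock: 3.73
eef_pos: [0.549, -0.2481, 0.0155]
tcp_rot: [-1.212, 1.569, -0.547]
contact_force: [-0.1, -0.1, 0.5]
opening: 0.854
```

{"api": "play_rows", "payload": {"rows": "0 0 0 0 0 0 130;0 0 0 0 0 0 130;0 0 0 0 0 0 130;0 0 0 0 0 0 130;0 0 0 0 0 0 160;0 0 0 0 0 0 160;0 0 0 0 0 0 160;0 0 0 0 0 0 160;0 0 0 0 0 0 160;0 0 0 0 0 0 160", "force": 70}}

```text
clock: 4.57
eef_pos: [0.55, -0.2486, 0.0168]
tcp_rot: [-1.174, 1.567, -0.509]
contact_force: [-0.1, -0.1, 6.3]
opening: 0.635
```

Run:
```python
from h import *
o=sensors.get_obs();print(o['contact_force'],o['wrist_torque'],o['opening'],toolT().round(4))
im=imaging.capture('wrist');cv2.imwrite('pics/w3b.png',cv2.resize(im,None,fx=1.5,fy=1.5,interpolation=cv2.INTER_CUBIC))
```

```text
[-0.13507161 -0.14793409  6.31759811] [0.12846749 0.06870924 0.03094416] 0.6346122737324796 [[ 0.0037 -0.6171  0.7869  0.55  ]
 [-0.0021  0.7869  0.6171 -0.2486]
 [-1.     -0.0039  0.0017  0.0168]
 [ 0.      0.      0.      1.    ]]
```

View pics/w3b.png

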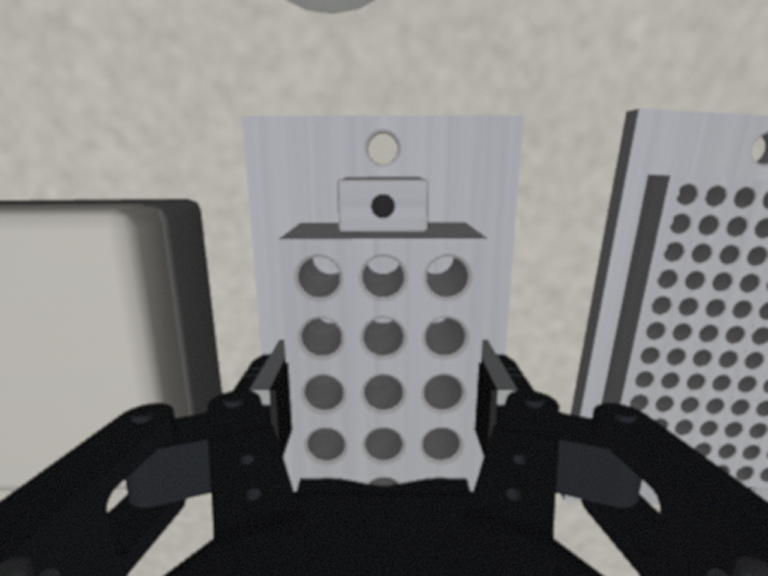

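{"api": "play_rows", "payload": {"rows": "0 0 0 -0.004 0 0 160;0 0 0 -0.008 0 0 160;0 0 0 -0.02 0 0 160;0 0 0 -0.04 0 0 160;0 0 0 -0.07 0 0 160;0 0 0 -0.10 0 0 160;0 0 0 -0.10 0 0 160;0 0 0 -0.10 0 0 160;0 0 0 -0.10 0 0 160"}}

```text
clock: 5.37
eef_pos: [0.547, -0.2469, 0.1125]
tcp_rot: [1.947, 1.568, 2.612]
contact_force: [-0.6, -0.3, -6.3]
opening: 0.641
```

Run:
```python
from h import *
o=sensors.get_obs();print(o['contact_force'],o['wrist_torque'],o['opening'],toolT().round(4))
im=imaging.capture('wrist');cv2.imwrite('pics/w4.png',im);cv2.imwrite('pics/w4b.png',cv2.resize(im,None,fx=1.5,fy=1.5,interpolation=cv2.INTER_CUBIC))
```

```text
[-0.55061888 -0.30489475 -6.31496848] [ 0.00063291  0.00891566 -0.00649904] 0.6406644638799905 [[-0.0026 -0.617   0.7869  0.547 ]
 [ 0.0015  0.7869  0.6171 -0.2469]
 [-1.      0.0029 -0.0011  0.1125]
 [ 0.      0.      0.      1.    ]]
```

View pics/w4b.png

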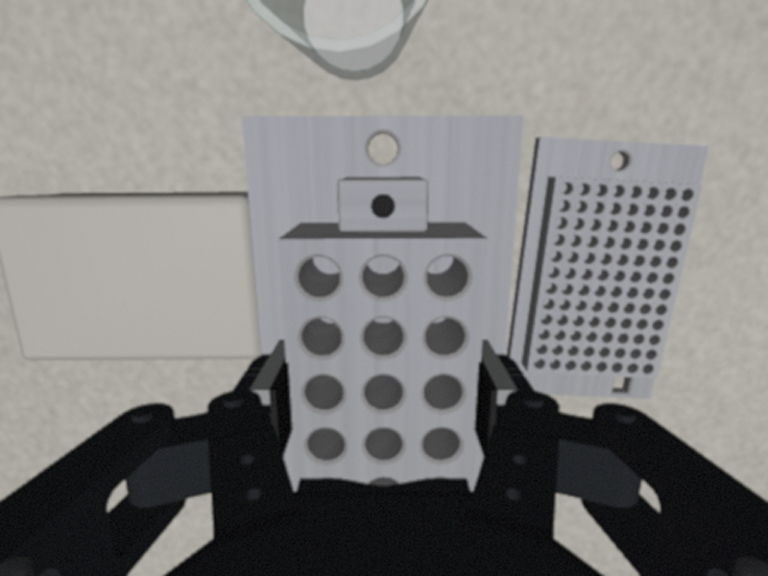

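{"api": "play_rows", "payload": {"rows": "0 0 0 -0.03 0 0 160;0 0 0 -0.07 0 0 160;-0.05 0 0 -0.11 0.01 0.02 160;-0.15 0 0 -0.14 0.03 0.04 160;-0.25 0 0 -0.165 0.05 0.065 160;-0.35 0 0 -0.185 0.075 0.09 160;-0.45 0 0 -0.1875 0.1 0.12 160;-0.55 0 0 -0.1875 0.125 0.15 160;-0.65 0 0 -0.1875 0.145 0.18 160;-0.75 0 0 -0.1875 0.165 0.205 160;-0.797 0 0 -0.1875 0.176 0.2216 160;-0.797 0 0 -0.1875 0.176 0.2216 160;-0.797 0 0 -0.1875 0.176 0.2216 160;-0.797 0 0 -0.1875 0.176 0.2216 160;-0.797 0 0 -0.1875 0.176 0.2216 160"}}

```text
clock: 6.67
eef_pos: [0.6135, 0.0267, 0.3001]
tcp_rot: [1.745, 1.568, -3.077]
contact_force: [0.4, 0.4, -6.0]
opening: 0.636
```

Run:
```python
from h import *
o=sensors.get_obs();T=toolT(o);print(o['clock'],o['contact_force'],o['wrist_torque'],o['opening'],T.round(4),o['joints'].round(2))
np.save('w5T.npy',T)
im=imaging.capture('wrist');cv2.imwrite('pics/w5.png',im);cv2.imwrite('pics/w5b.png',cv2.resize(im,None,fx=1.5,fy=1.5,interpolation=cv2.INTER_CUBIC))
im=imaging.capture('top');cv2.imwrite('pics/t5.png',im)
im=imaging.capture('scene');cv2.imwrite('pics/s5.png',im)
```

```text
6.6667 [ 0.39581716  0.40901282 -6.04437693] [ 0.01812285 -0.04594003 -0.03692397] 0.6361828057055382 [[-2.700e-03 -9.939e-01  1.101e-01  6.135e-01]
 [-2.000e-04  1.101e-01  9.939e-01  2.670e-02]
 [-1.000e+00  2.600e-03 -5.000e-04  3.001e-01]
 [ 0.000e+00  0.000e+00  0.000e+00  1.000e+00]] [-0.08 -0.    1.56 -0.    1.59 -1.54]
```

View pics/w5b.png

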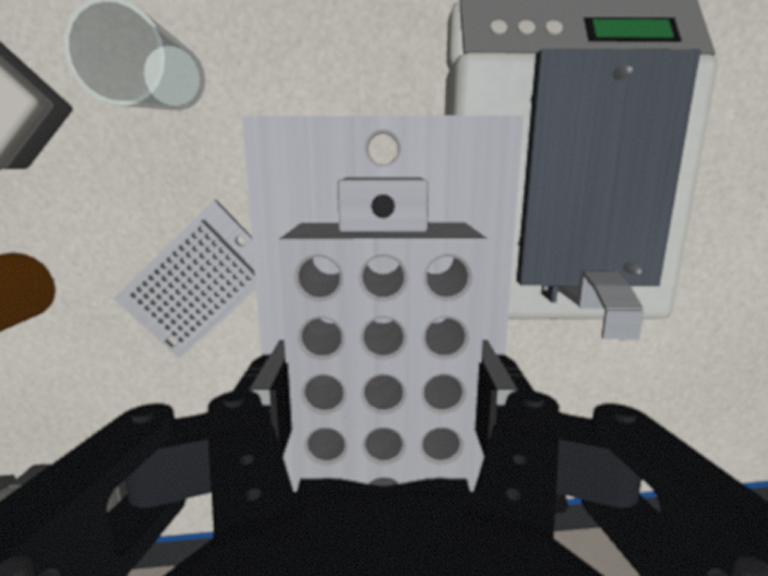

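The wrist view shows the whole seat with both pins: front pin at about (624,72), rear at (632,268), in the 1.5x view. I zoom in for accurate points.

Run:
```python
import cv2,numpy as np
im=cv2.imread('pics/w5.png');cv2.imwrite('pics/w5c.png',cv2.resize(im[20:230,335:480],None,fx=2.8,fy=2.8,interpolation=cv2.INTER_CUBIC))
im=cv2.imread('pics/w5.png');cv2.imwrite('pics/w5d.png',np.hstack([cv2.resize(im[y-20:y+20,x-20:x+20],None,fx=9,fy=9,interpolation=cv2.INTER_CUBIC) for x,y in [(416,48),(421,180)]]))
im=cv2.imread('pics/w5.png');cv2.imwrite('pics/w5e.png',cv2.resize(im[70:170,155:355],None,fx=4,fy=4,interpolation=cv2.INTER_CUBIC))
```

```text
(no output)
```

View pics/w5c.png

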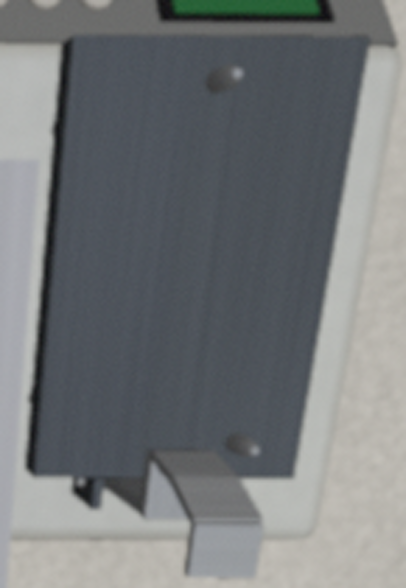

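View pics/w5d.png

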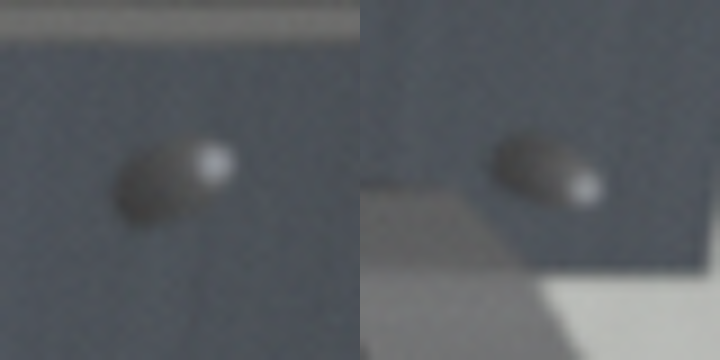

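View pics/w5e.png

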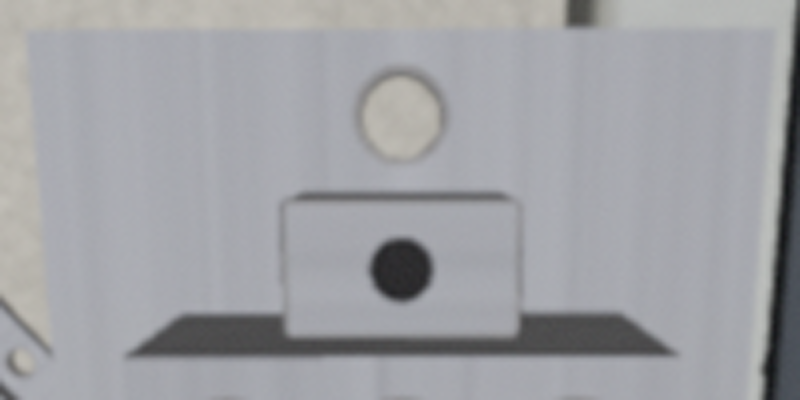

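```bash
cat > fit5.py <<'E'
from h import *
T=np.load('w5T.npy');c=cam('wrist',T);M=imaging.camera_params('wrist')['mount']
k=lambda a,b,s,x,y:(x+(a+.5)/s-.5,y+(b+.5)/s-.5)
# block PnP
L=np.array([[-75,-45,8],[-75,45,8],[-65,0,8],[-56,-13,30],[-56,13,30],[-41,-13,30],[-41,13,30],[-41,-28,42],[-41,28,42],[-41,-28,8],[-41,28,8]])/1e3
P=np.array([k(a,b,4,155,70) for a,b in [(27,30),(775,30),(401,116),(283,200),(520,200),(286,338),(519,338),(128,354),(676,354),(184,314),(624,314)]])
K=np.array([[c[0],0,c[1]],[0,c[0],c[2]],[0,0,1]])
ok,rv,tv=cv2.solvePnP(L,P,K,None)
print('pnp resid',(cv2.projectPoints(L,rv,tv,K,None)[0][:,0]-P).round(1).tolist())
B=np.eye(4);B[:3,:3]=cv2.Rodrigues(rv)[0];B[:3,3]=tv[:,0]
BT=M@B; print('block in tool\n',BT.round(4))
# constrained fit: block upright (bx=-ty,by=tz,bz=-tx): params x,y,z,yaw
R0=np.array([[0,0,-1],[-1,0,0],[0,1,0.]])
def W(p): 
    Rb=R0@R.from_euler('z',p[3]).as_matrix(); return (T[:3,:3]@((L@Rb.T)+p[:3]).T).T+T[:3,3]
r=least_squares(lambda p:(proj(c,W(p))-P).ravel(),[0.017,0,0,0]);print('block upright in tool',r.x.round(4),r.fun.reshape(-1,2).round(1).tolist())
# seat
S=np.array([[-65,0,14],[65,26,14],[-65,0,0],[65,26,0],[-80,-52,0],[80,-52,0],[80,52,0],[-80,52,0]])/1e3
Q=[k(214,162,9,396,28),k(225,189,9,401,160),k(148,190,9,396,28),k(163,165,9,401,160)]+[k(a,b,2.8,335,20) for a,b in [(73,38),(38,474),(293,476),(367,38)]]
p,rr=fitpts(c,S,Q,.125,[.57,.18,-.1]);print('seat world(wrist)',p.round(4),rr.round(1).tolist())
E
python3 fit5.py
python3 - <<'E'
import cv2
im=cv2.imread('pics/s5.png');cv2.imwrite('pics/s5c.png',cv2.resize(im[255:384,225:380],None,fx=4,fy=4,interpolation=cv2.INTER_CUBIC))
im=cv2.imread('pics/t5.png');cv2.imwrite('pics/t5c.png',cv2.resize(im[120:230,85:250],None,fx=4.5,fy=4.5,interpolation=cv2.INTER_CUBIC))
E
```

```text
pnp resid [[0.8, 0.4], [-0.4, 0.1], [0.2, 0.3], [-0.5, -0.3], [0.7, -0.3], [-0.3, -0.0], [0.1, -0.1], [-0.8, 0.5], [0.8, 0.3], [0.2, -0.4], [-1.0, -0.6]]
block in tool
 [[ 7.00e-04  7.00e-04 -1.00e+00  1.78e-02]
 [-1.00e+00  1.70e-03 -7.00e-04  6.30e-03]
 [ 1.70e-03  1.00e+00  7.00e-04 -1.60e-03]
 [ 0.00e+00  0.00e+00  0.00e+00  1.00e+00]]
block upright in tool [ 0.0177  0.0063 -0.0016  0.0018] [[0.9, 0.4], [-0.3, 0.1], [0.3, 0.3], [-0.5, -0.3], [0.7, -0.4], [-0.3, -0.0], [0.1, -0.1], [-0.8, 0.5], [0.8, 0.3], [0.2, -0.4], [-1.0, -0.6]]
seat world(wrist) [ 0.572   0.1843 -0.1114] [[-0.2, 0.5], [0.3, -0.0], [-0.4, 0.2], [0.1, -0.3], [-0.5, -1.2], [-1.5, 1.6], [0.9, 1.1], [1.5, -1.1]]
```

View pics/s5c.png

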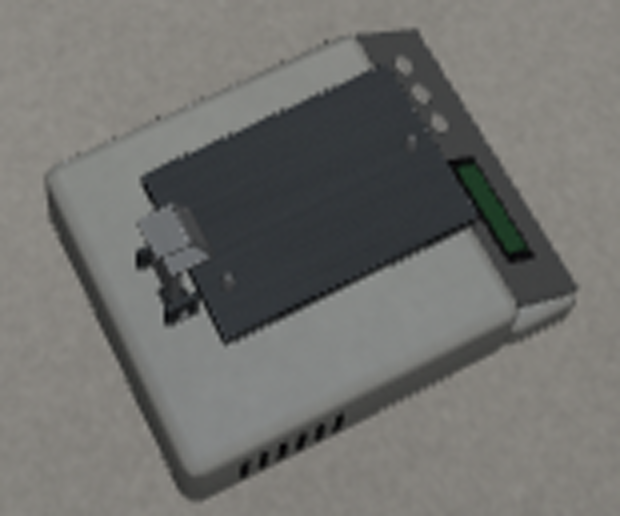

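View pics/t5c.png

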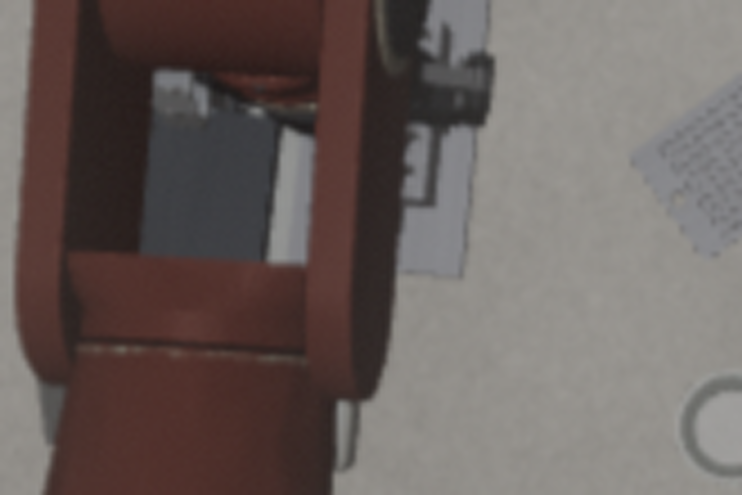

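```bash
cat > fit6.py <<'E'
from h import *
cs=cam('scene');ct=cam('top');cw=cam('wrist',np.load('w5T.npy'))
k=lambda a,b,s,x,y:(x+(a+.5)/s-.5,y+(b+.5)/s-.5)
S=np.array([[80,-52,0],[80,52,0],[-80,52,0],[-80,-52,0],[65,26,13],[-65,0,13]])/1e3
Q=[k(a,b,4,225,255) for a,b in [(143,178),(227,343),(478,220),(380,68),(229,277),(411,138)]]
p,r=fitpts(cs,S,Q,.125,[.57,.18,-.1]);print('scene',p.round(4),r.round(1).tolist())
E
python3 fit6.py
```

```text
scene [ 0.5745  0.1893 -0.1088] [[-0.8, 0.1], [-0.4, 0.0], [0.3, -0.7], [1.2, -1.0], [-0.2, 0.8], [-0.1, 0.6]]
```

{"api": "play_rows", "payload": {"rows": "0 0 0 0 0.02 0.035 160;0 0 0 0 0.04 0.07 160;0 0 0 0.02 0.06 0.105 160;0 0 0 0.05 0.075 0.135 160;0 0 0 0.08 0.0822 0.1537 160;0 0 0 0.105 0.0822 0.1537 160;0 0 0 0.12 0.0822 0.1537 160;0 0 0 0.127 0.0822 0.1537 160;0 0 0 0.127 0.0822 0.1537 160;0 0 0 0.127 0.0822 0.1537 160;0 0 0 0.127 0.0822 0.1537 160"}}

```text
clock: 7.73
eef_pos: [0.5505, 0.189, 0.1772]
tcp_rot: [-1.259, 1.567, 0.202]
contact_force: [-0.3, 0.1, -4.9]
opening: 0.637
```

Run:
```python
from h import *
o=sensors.get_obs();T=toolT(o);print(o['clock'],o['contact_force'],o['wrist_torque'],T.round(4))
np.save('w7T.npy',T)
im=imaging.capture('wrist');cv2.imwrite('pics/w7.png',im);cv2.imwrite('pics/w7b.png',cv2.resize(im,None,fx=1.5,fy=1.5,interpolation=cv2.INTER_CUBIC))
im=imaging.capture('top');cv2.imwrite('pics/t7c.png',cv2.resize(im[120:230,65:250],None,fx=4,fy=4,interpolation=cv2.INTER_CUBIC))
im=imaging.capture('scene');cv2.imwrite('pics/s7c.png',cv2.resize(im[210:384,210:400],None,fx=4,fy=4,interpolation=cv2.INTER_CUBIC)[:600])
```

```text
7.7333 [-0.27776089  0.13684203 -4.87521149] [-0.02773438 -0.09999837 -0.00317993] [[ 3.700e-03 -9.940e-01  1.095e-01  5.505e-01]
 [ 8.000e-04  1.096e-01  9.940e-01  1.890e-01]
 [-1.000e+00 -3.600e-03  1.200e-03  1.772e-01]
 [ 0.000e+00  0.000e+00  0.000e+00  1.000e+00]]
```

View pics/w7b.png

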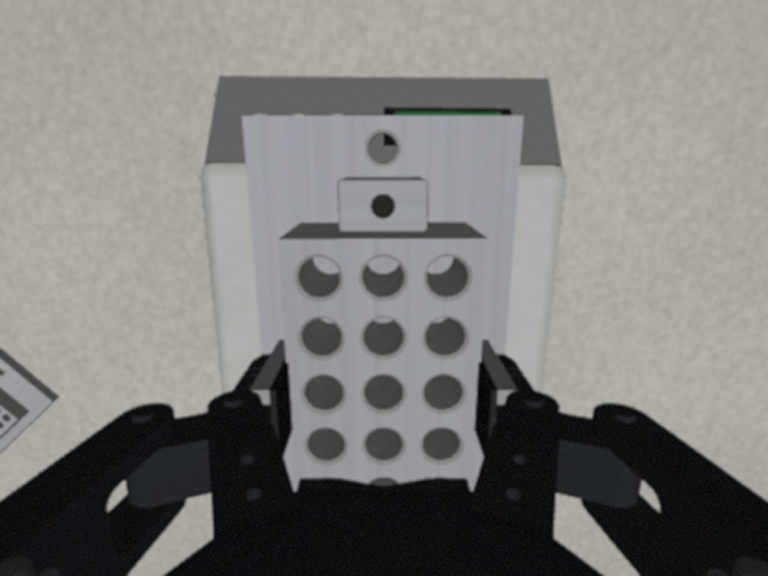

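View pics/s7c.png

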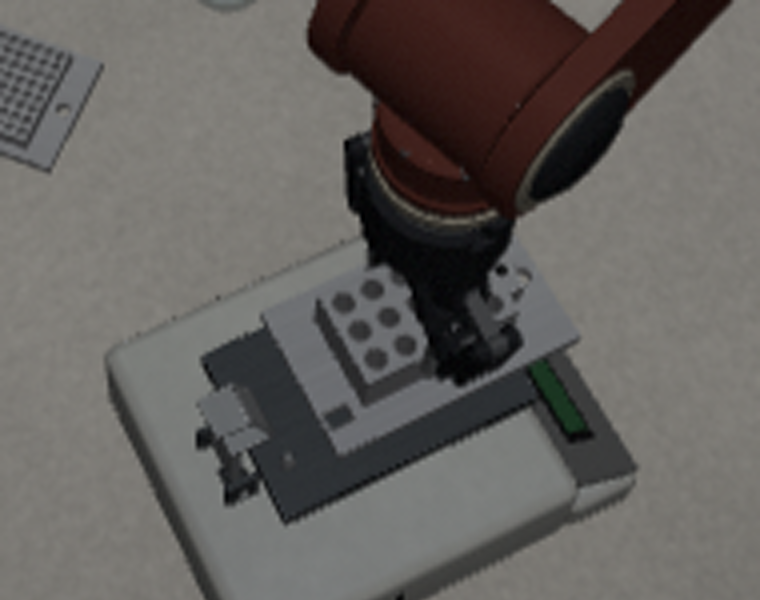

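View pics/t7c.png

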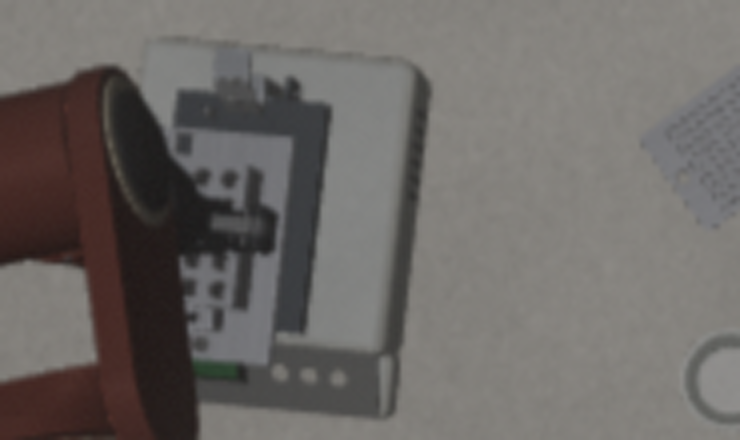

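```bash
cat > fit7.py <<'E'
from h import *
cs=cam('scene');ct=cam('top');T=np.load('w7T.npy')
k=lambda a,b,s,x,y:(x+(a+.5)/s-.5,y+(b+.5)/s-.5)
zb=T[2,3]-.0177
L=np.array([[75,-45,8],[75,45,8],[-75,45,8],[65,26,8],[51,-28,42],[51,28,42]])/1e3
Q=[k(a,b,4,210,210) for a,b in [(264,317),(338,453),(580,340),(339,415),(318,302),(362,386)]]
p,r=fitpts(cs,L,Q,zb,[.55,.18,-.1]);print('scene block',p.round(4),r.round(1).tolist())
L=np.array([[75,-45,8],[-75,-45,8],[65,26,8],[-65,0,8]])/1e3
Q=[k(a,b,4,65,120) for a,b in [(293,136),(267,364),(184,143),(201,343)]]
p2,r=fitpts(ct,L,Q,zb,[.55,.18,-.1]);print('top block',p2.round(4),r.round(1).tolist())
S=[np.array([.5745,.1893,-.1088]),np.array([.5697,.1834,-.1084])]
for s,b in zip(S,[p,p2]):
    d=b[:2]-s[:2];a=-.1095;print('block rel seat',(np.cos(a)*d[0]+np.sin(a)*d[1]).round(4),(-np.sin(a)*d[0]+np.cos(a)*d[1]).round(4))
# expected by wrist
b=T[:3,3]+T[:3,1]*.0063-T[:3,2]*.0016+T[:3,0]*.0177; d=b[:2]-[.572,.1843];print('wrist',b,(np.cos(a)*d[0]+np.sin(a)*d[1]).round(4),(-np.sin(a)*d[0]+np.cos(a)*d[1]).round(4))
E
python3 fit7.py
```

```text
scene block [ 0.5459  0.1926 -0.1144] [[-0.9, -0.9], [0.0, 1.1], [0.3, 0.0], [-0.3, 0.8], [-0.4, -1.4], [1.2, 0.2]]
top block [ 0.5427  0.1891 -0.1088] [[-0.0, 0.2], [0.2, 0.0], [-0.1, -0.2], [-0.1, -0.1]]
block rel seat -0.0288 0.0002
block rel seat -0.0274 0.0027
wrist [0.54414826 0.18815652 0.15945594] -0.0281 0.0008
```

Run:
```python
from h import *
o=sensors.get_obs();print(o['clock'],o['eef_pos'],o['tcp_rot'],o['qd'].round(4),o['contact_force'])
```

```text
7.8833 [0.55019307 0.18920496 0.1768356 ] [-1.25151545  1.56752254  0.2098973 ] [ 0.0033  0.0037  0.0087  0.0015  0.0002 -0.0019] [-0.24450712 -0.11928607 -5.70149646]
```

{"api": "play_rows", "payload": {"rows": "0 0 0 0.004 0 -0.001 160;0 0 0 0.008 0 -0.001 160;0 0 0 0.008 0 -0.001 160;0 0 0 0.008 0 -0.001 160;0 0 0 0.008 0 -0.001 160"}}

```text
clock: 8.3
eef_pos: [0.5488, 0.1883, 0.1666]
tcp_rot: [1.834, 1.57, -2.987]
contact_force: [0.2, 0.2, -4.9]
opening: 0.639
```

Run:
```python
from h import *
for i in range(3):
    o=sensors.get_obs();print(o['clock'],o['eef_pos'].round(4),o['tcp_rot'],o['contact_force']); imaging.capture('wrist')
```

```text
8.3 [0.5488 0.1883 0.1666] [ 1.83425417  1.57041468 -2.98694702] [ 0.20934748  0.17433496 -4.85879187]
8.35 [0.5489 0.1884 0.1668] [1.31576585 1.57072243 2.77778148] [ 0.65036267  0.07006787 -6.60713668]
8.4 [0.5489 0.1884 0.1669] [-1.18249599  1.57068493  0.2795217 ] [ 0.11731645 -0.15912762 -5.20927635]
```

{"api": "play_rows", "payload": {"rows": "0 0 0 0.004 0 0 160;0 0 0 0.007 -0.005 0 160;0 0 0 0.007 -0.012 0 160;0 0 0 0.007 -0.02 0 160;0 0 0 0.007 -0.02 0 160;0 0 0 0.007 -0.02 0 160;0 0 0 0.007 -0.02 0 160;0 0 0 0.007 -0.02 0 160"}}

```text
clock: 9.12
eef_pos: [0.5688, 0.1861, 0.1598]
tcp_rot: [1.717, 1.571, -3.104]
contact_force: [-0.5, 0.5, -6.0]
opening: 0.642
```

```bash
cat > look.py <<'E'
import sys
from h import *
n=sys.argv[1]
o=sensors.get_obs();T=toolT(o);print(o['clock'],o['contact_force'].round(1),o['wrist_torque'].round(2),T.round(4))
np.save(n+'T.npy',T)
im=imaging.capture('wrist');cv2.imwrite(f'pics/{n}w.png',im);a=cv2.resize(im[70:130,215:295],None,fx=5,fy=5,interpolation=cv2.INTER_CUBIC)
im=imaging.capture('scene');cv2.imwrite(f'pics/{n}s.png',im);b=cv2.resize(im[270:345,240:340],None,fx=4,fy=4,interpolation=cv2.INTER_CUBIC)
cv2.imwrite(f'pics/{n}c.png',np.hstack([a,b]))
o=sensors.get_obs();print(o['eef_pos'].round(4))
# predicted pin tip pixel using wrist-fit seat, and hole rim centre
E
python3 look.py w9
```

```text
9.1167 [-0.5  0.5 -6. ] [-0.01 -0.03 -0.02] [[-0.     -0.9941  0.1086  0.5688]
 [-0.      0.1086  0.9941  0.1861]
 [-1.      0.     -0.      0.1598]
 [ 0.      0.      0.      1.    ]]
[0.5687 0.1862 0.1599]
```

View pics/w9c.png

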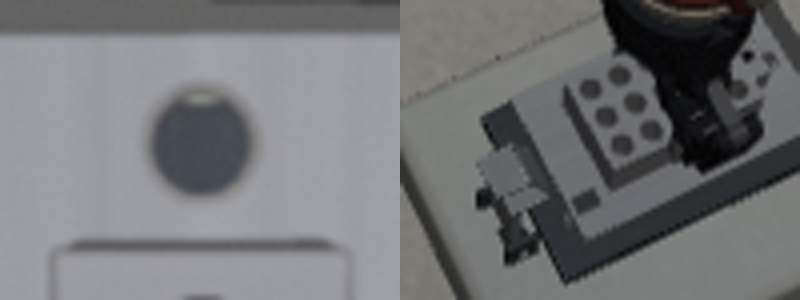

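{"api": "play_rows", "payload": {"rows": "0 0 0 0 -0.003 0 160;0 0 0 0 -0.006 0 160;0 0 0 0 -0.006 0 160;0 0 0 0 -0.006 0 160;0 0 0 0 -0.006 0 160"}}

```text
clock: 9.63
eef_pos: [0.5747, 0.1857, 0.1602]
tcp_rot: [0.54, 1.571, 2.002]
contact_force: [-3.6, -0.1, -2.5]
opening: 0.635
```

```bash
python3 look.py w10
```

```text
9.6333 [-3.6 -0.1 -2.5] [ 0.05  0.39 -0.05] [[-1.000e-04 -9.941e-01  1.085e-01  5.747e-01]
 [ 2.000e-04  1.085e-01  9.941e-01  1.857e-01]
 [-1.000e+00  1.000e-04  2.000e-04  1.602e-01]
 [ 0.000e+00  0.000e+00  0.000e+00  1.000e+00]]
[0.5747 0.1856 0.1601]
```

View pics/w10c.png

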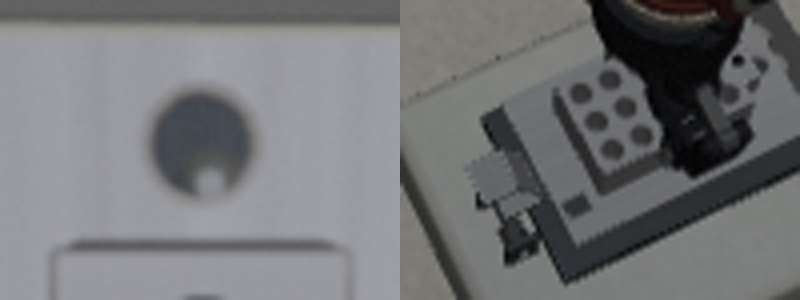

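```bash
cat > off.py <<'E'
import sys
from h import *
n=sys.argv[1];pa,pb,ha,hb=map(float,sys.argv[2:6])
T=np.load(n+'T.npy');c=cam('wrist',T);k=lambda a,b:(215+(a+.5)/5-.5,70+(b+.5)/5-.5)
P=unproj(c,*k(pa,pb),.139);H=unproj(c,*k(ha,hb),T[2,3]-.0177+.008)
d=(P-H)[:2];t=T[:2,:2+1];print('pin rel hole: forward',-(d@T[:2,1]).round(4),'left(+y)',(d@T[:2,2]).round(4))
E
python3 off.py w10 210 181 202 143
```

```text
pin rel hole: forward 0.0035 left(+y) 0.0008
```

{"api": "play_rows", "payload": {"rows": "0 0 0 0 -0.002 0.0008 160;0 0 0 0 -0.0037 0.0008 160;0 0 0 0 -0.0037 0.0008 160;0 0 0 0 -0.0037 0.0008 160"}}

```text
clock: 10.07
eef_pos: [0.5787, 0.1859, 0.1601]
tcp_rot: [-1.356, 1.57, 0.106]
contact_force: [-5.1, 0.3, -0.9]
opening: 0.639
```

```bash
python3 look.py w11
```

```text
10.0667 [-5.1  0.3 -0.9] [-0.06  0.46 -0.06] [[ 4.000e-04 -9.941e-01  1.087e-01  5.787e-01]
 [ 0.000e+00  1.087e-01  9.941e-01  1.859e-01]
 [-1.000e+00 -4.000e-04  1.000e-04  1.601e-01]
 [ 0.000e+00  0.000e+00  0.000e+00  1.000e+00]]
[0.5786 0.1859 0.1601]
```

View pics/w11c.png

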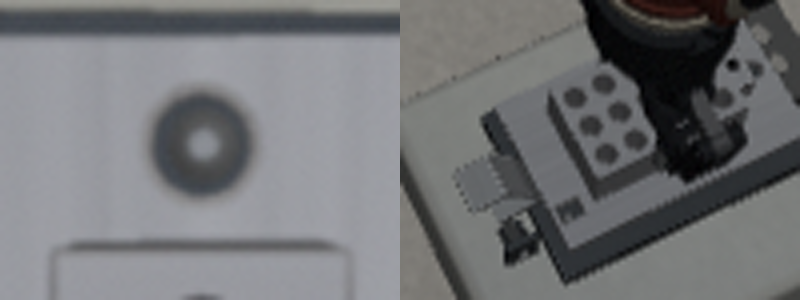

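```bash
python3 off.py w11 203 144 202 143
python3 - <<'E'
import cv2
im=cv2.imread('pics/w11s.png');cv2.imwrite('pics/w11d.png',cv2.resize(im[305:340,260:310],None,fx=12,fy=12,interpolation=cv2.INTER_CUBIC))
E
```

```text
pin rel hole: forward -0.0002 left(+y) 0.0001
```

View pics/w11d.png

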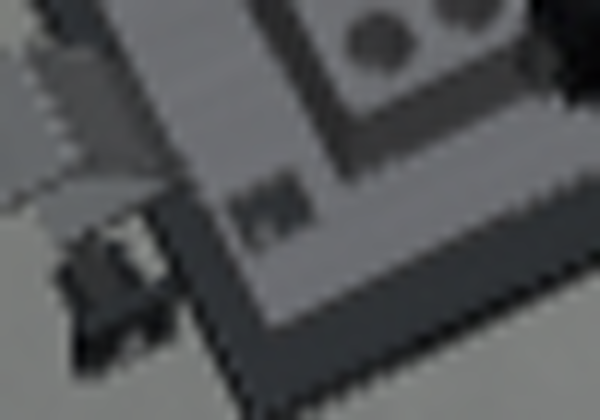

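{"api": "play_rows", "payload": {"rows": "0 0 0 0.002 0 0 160;0 0 0 0.004 0 0 160;0 0 0 0.006 0 0 160;0 0 0 0.008 0 0 160;0 0 0 0.01 0 0 160;0 0 0 0.01 0 0 160;0 0 0 0.01 0 0 160"}}

```text
clock: 10.75
eef_pos: [0.5777, 0.1857, 0.1483]
tcp_rot: [1.825, 1.568, -2.996]
contact_force: [-3.6, 1.3, -7.9]
opening: 0.639
```

```bash
python3 look.py w12
```

```text
10.75 [-3.6  1.3 -7.9] [ 0.1   0.68 -0.01] [[-2.300e-03 -9.941e-01  1.086e-01  5.777e-01]
 [-3.000e-04  1.086e-01  9.941e-01  1.857e-01]
 [-1.000e+00  2.300e-03 -6.000e-04  1.483e-01]
 [ 0.000e+00  0.000e+00  0.000e+00  1.000e+00]]
[0.5778 0.1857 0.1486]
```

View pics/w12c.png

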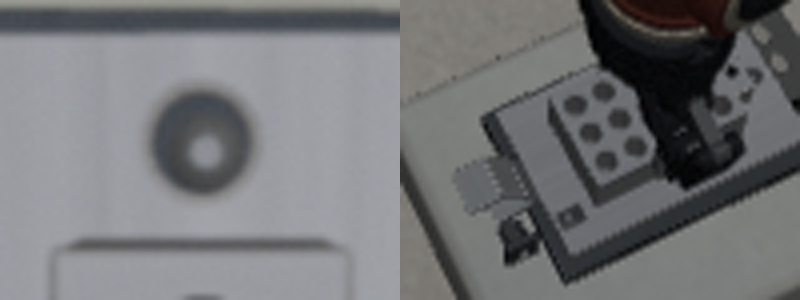

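```bash
python3 off.py w12 207 153 202 142
```

```text
pin rel hole: forward 0.0011 left(+y) 0.0005
```

{"api": "play_rows", "payload": {"rows": "0 0 0 0 -0.001 0.0005 160;0 0 0 0.002 -0.001 0.0005 160;0 0 0 0.004 -0.001 0.0005 160;0 0 0 0.006 -0.001 0.0005 160;0 0 0 0.007 -0.001 0.0005 160;0 0 0 0.007 -0.001 0.0005 160;0 0 0 0.007 -0.001 0.0005 160"}}

```text
clock: 11.43
eef_pos: [0.5796, 0.186, 0.1423]
tcp_rot: [3.078, 1.57, -1.743]
contact_force: [-1.3, -1.8, -9.0]
opening: 0.643
```

```bash
python3 look.py w13
```

```text
11.4333 [-1.3 -1.8 -9. ] [-0.23  0.46 -0.14] [[-1.000e-04 -9.941e-01  1.089e-01  5.796e-01]
 [-5.000e-04  1.089e-01  9.941e-01  1.860e-01]
 [-1.000e+00  0.000e+00 -5.000e-04  1.423e-01]
 [ 0.000e+00  0.000e+00  0.000e+00  1.000e+00]]
[0.5796 0.186  0.1423]
```

View pics/w13c.png

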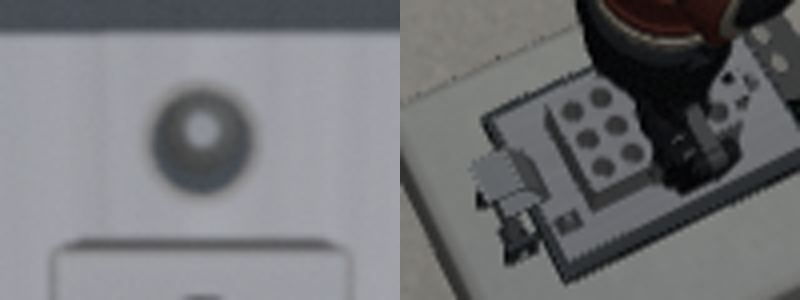

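```bash
python3 off.py w13 202 128 202 142
```

```text
pin rel hole: forward -0.0011 left(+y) 0.0
```

{"api": "play_rows", "payload": {"rows": "0 0 0 0.001 0 0 160;0 0 0 0.002 0 0 160;0 0 0 0.002 0 0 160;0 0 0 0.002 0 0 160"}}

```text
clock: 11.87
eef_pos: [0.5795, 0.186, 0.142]
tcp_rot: [2.877, 1.57, -1.944]
contact_force: [-7.0, -3.6, -2.4]
opening: 0.643
```

{"api": "play_rows", "payload": {"rows": "0 0 0 0 0.001 -0.0003 160;0 0 0 0.001 0.001 -0.0003 160;0 0 0 0.002 0.001 -0.0003 160;0 0 0 0.002 0.001 -0.0003 160;0 0 0 0.002 0.001 -0.0003 160"}}

```text
clock: 12.28
eef_pos: [0.5794, 0.186, 0.1418]
tcp_rot: [-1.486, 1.569, -0.024]
contact_force: [-6.9, -3.5, 4.3]
opening: 0.639
```

```bash
python3 look.py w14
```

```text
12.2833 [-6.9 -3.5  4.3] [-0.45  1.02 -0.24] [[ 2.200e-03 -9.941e-01  1.087e-01  5.794e-01]
 [-1.000e-04  1.087e-01  9.941e-01  1.860e-01]
 [-1.000e+00 -2.200e-03  2.000e-04  1.418e-01]
 [ 0.000e+00  0.000e+00  0.000e+00  1.000e+00]]
[0.5794 0.186  0.1418]
```

View pics/w14c.png

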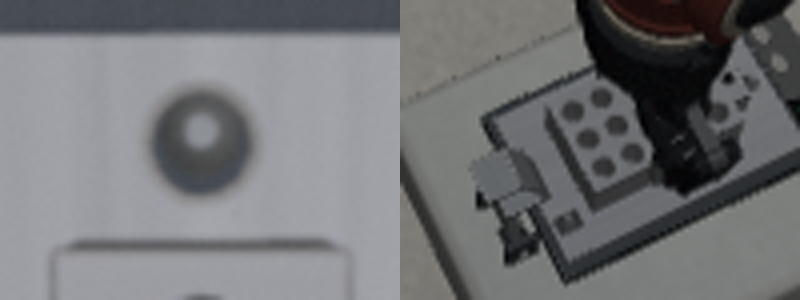

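{"api": "play_rows", "payload": {"rows": "0 0 0 -0.001 0.001 -0.0005 160;0 0 0 -0.001 0.001 -0.0005 160;0 0 0 -0.001 0.001 -0.0005 60;0 0 0 -0.001 0.001 -0.0005 40;0 0 0 -0.001 0.001 -0.0005 40;0 0 0 -0.001 0.001 -0.0005 40;0 0 0 -0.001 0.001 -0.0005 40;0 0 0 -0.001 0.001 -0.0005 40"}}

```text
clock: 13.05
eef_pos: [0.5776, 0.1859, 0.14]
tcp_rot: [-1.064, 1.57, 0.398]
contact_force: [-0.0, -1.0, -0.3]
opening: 0.842
```

```bash
python3 look.py w15
```

```text
13.05 [-0.  -1.  -0.3] [-0.04  0.01  0.02] [[ 5.000e-04 -9.941e-01  1.084e-01  5.776e-01]
 [ 2.000e-04  1.084e-01  9.941e-01  1.859e-01]
 [-1.000e+00 -5.000e-04  3.000e-04  1.400e-01]
 [ 0.000e+00  0.000e+00  0.000e+00  1.000e+00]]
[0.5775 0.1858 0.1398]
```

View pics/w15c.png

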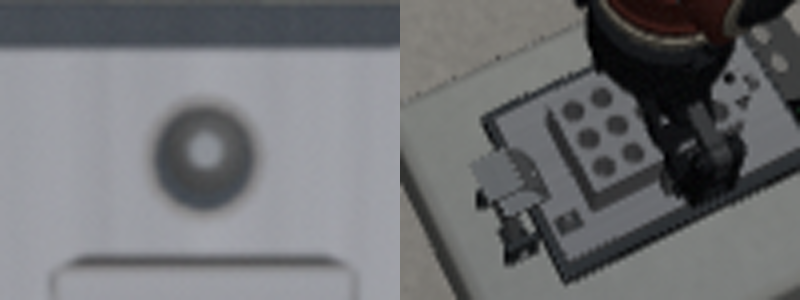

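{"api": "play_rows", "payload": {"rows": "0 0 0 -0.005 0 0 20;0 0 0 -0.015 0 0 20;0 0 0 -0.03 0 0 20;0 0 0 -0.06 0 0 20;0 0 0 -0.1 0 0 20;0 0 0 -0.14 0 0 20;0 0 0 -0.17 0.03 0 20;0 0 0 -0.17 0.03 0 20;0 0 0 -0.17 0.03 0 20;0 0 0 -0.17 0.03 0 20"}}

```text
clock: 13.98
eef_pos: [0.5476, 0.189, 0.3103]
tcp_rot: [-1.356, 1.57, 0.106]
contact_force: [0.1, -0.1, -0.9]
opening: 0.924
```

```bash
python3 look.py w16
python3 - <<'E'
import cv2
a=cv2.imread('pics/w16w.png');cv2.imwrite('pics/w16b.png',cv2.resize(a,None,fx=1.5,fy=1.5,interpolation=cv2.INTER_CUBIC))
a=cv2.imread('pics/w16s.png');cv2.imwrite('pics/w16sc.png',cv2.resize(a[255:380,225:385],None,fx=4.5,fy=4.5,interpolation=cv2.INTER_CUBIC))
E
```

```text
13.9833 [ 0.1 -0.1 -0.9] [ 0.01  0.01 -0.02] [[ 1.000e-03 -9.941e-01  1.084e-01  5.476e-01]
 [ 1.000e-04  1.084e-01  9.941e-01  1.890e-01]
 [-1.000e+00 -1.000e-03  2.000e-04  3.103e-01]
 [ 0.000e+00  0.000e+00  0.000e+00  1.000e+00]]
[0.5472 0.1887 0.3079]
```

View pics/w16b.png

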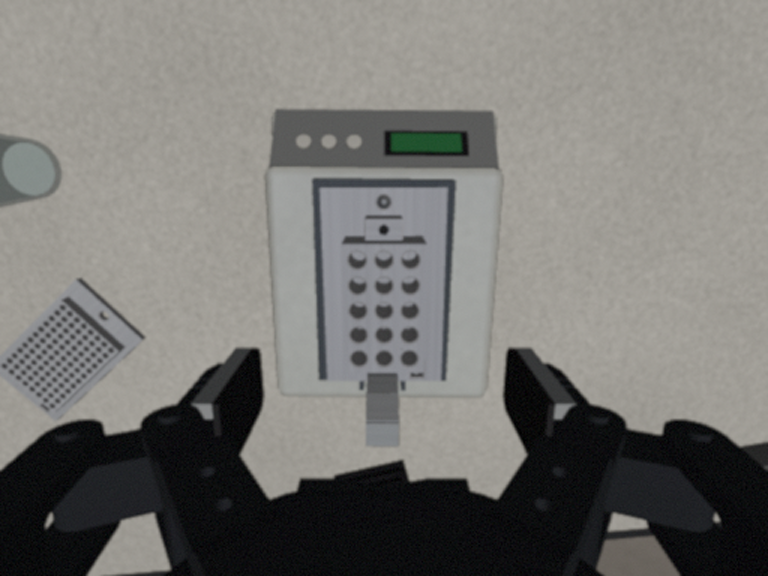

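View pics/w16sc.png

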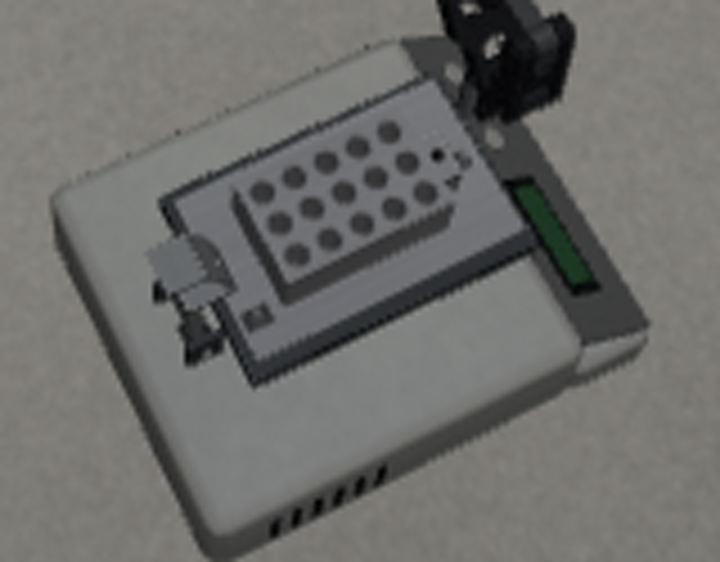

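Run:
```python
from h import *
T=np.load('w16T.npy')
c=cam('wrist',T);im=cv2.imread('pics/w16w.png')
x0,y0,s=195,105,5
k=lambda q:((q+.5)*s-.5)
crop=cv2.resize(im[105:265,195:315],None,fx=s,fy=s,interpolation=cv2.INTER_CUBIC)
cv2.imwrite('pics/w16rear.png',crop[600:][:,:]);cv2.imwrite('pics/w16front.png',crop[:300])
p=[.572,.1843,-.110];Rz=R.from_euler('z',p[2]).as_matrix()
L=np.array([[75,45,8],[75,-45,8],[-75,45,8],[-75,-45,8],[-65,0,8],[-65,0,14],[65,26,8],[65,26,14],[66,12,8],[66,-12,8],[80,52,0],[80,-52,0],[-80,52,0],[-80,-52,0]])/1e3
q=proj(c,L@Rz.T+[p[0],p[1],.125]);q=(q-[x0,y0]+.5)*s-.5
for l,a in zip(L*1e3,q): print(l,a.round(),a[1].round()-600)
```

```text
[75. 45.  8.] [490. 742.] 142.0
[ 75. -45.   8.] [113. 741.] 141.0
[-75.  45.   8.] [515.  98.] -502.0
[-75. -45.   8.] [90. 98.] -502.0
[-65.   0.   8.] [303. 146.] -454.0
[-65.   0.  14.] [302. 148.] -452.0
[65. 26.  8.] [412. 703.] 103.0
[65. 26. 14.] [413. 715.] 115.0
[66. 12.  8.] [352. 707.] 107.0
[ 66. -12.   8.] [251. 707.] 107.0
[80. 52.  0.] [514. 745.] 145.0
[ 80. -52.   0.] [ 89. 744.] 144.0
[-80.  52.   0.] [544.  73.] -527.0
[-80. -52.   0.] [62. 72.] -528.0
```

View pics/w16rear.png

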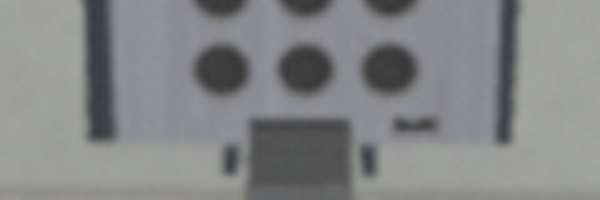

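View pics/w16front.png

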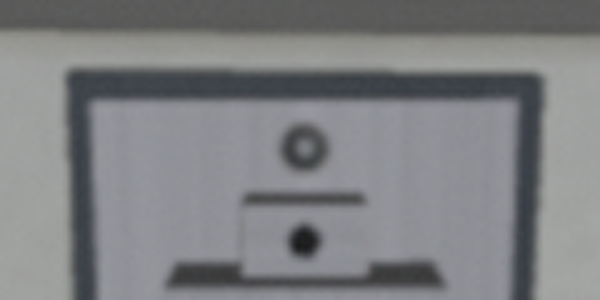

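The flange outline, pin tip and hole match the model of a seated block to within 1–2 mm, and the arm's nose lies about 5 mm onto the flange. The robot is clear, so I hand in.

```bash
python3 -c "
from workcell import order,sensors
print(order.sign_off()); print(sensors.get_obs()['clock'])"
```

```text
the job is handed in; nothing more can be done
None
the job is handed in; nothing more can be done
```

The tube block is on the mixer seat and released, and I handed the job in at about 14 s. I gripped it by its side faces and moved it level over the pins, its end pushing the hold-down arm back. Then I lowered it until it met firm contact, let go and backed off.

**Last checks:**
- **Pins:** the front pin sits centred in the round hole. The rear pin shows in the slot, though less clearly.
- **Seating:** the flange outline matches a flush, seated block to within 1–2 mm.
- **Arm:** the nose has sprung back about 5 mm onto the flange. With the block still in the gripper just above the seat, the downward force rose from about 6 N to 9 N, so the arm was pressing down with roughly 3 N.
- **Robot:** about zero force on the wrist after I backed off.
- **Other objects:** I moved nothing else that I know of. I did not measure the flat block, bottle, beaker or tip box again at the end.

**What disagreed or was not measured:**
- The three cameras' positions for the seat differed by up to about 6 mm. I used positions of block and seat taken with the same camera, and lined up the round hole by looking at the pin through it.
- Near the bottom I measured up to 8 N of sideways force, with the block about 1 mm off line. I eased the arm back before letting go.
- I did not read the arm's joint angle, either while it was pushed back or at the end; I judged it only from the pictures.

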